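Clamp a gearbox housing in the sloped stand

TASK

Stand the grey gearbox housing on the sloped bed of the assembly stand, flat between the two low rails, feet on the bed. Then swing the clamp arm fully down over it and after that slide the cross bolt all the way across so that it locks the arm. Leave the other things on the bench where they are.

Things in the scene. Friction and masses are not known exactly. Their poses are not given: they have to be found in the camera images.
- housing: diecast grey gearbox housing standing loose on the bench, 60 mm thick (its x axis, 58 mm between the flanks where it is gripped), 91 mm wide (y), 84 mm high (z), 0.46 kg. Origin: centre of the underside, z up. Its two 91 mm faces have large round bores. Turning it half round about z makes no difference.
- bed: sloped bed of the fixed assembly stand: grey plate 165 mm long (x), 130 mm wide (y), sloping down at 28 degrees toward the robot and its right. Origin: on its upper surface at the centre of the housing's place, 55 mm above the bench. x points up the slope (ahead and left), z square out of the bed, y across it (back and left). The housing has 3 mm to spare each side across, 13 mm in all along the slope
- rails (a point): point on the bed's surface midway between its two aluminium guide rails: 80 mm long along x, 64 mm apart inside (y = +-32 mm), 25 mm high, flared outward above 14 mm. The housing stands between them, its 60 mm thickness across the bed (along y), its 91 mm along the slope
- tower (a point): top centre of the solid part of the tower at the bed's lower end, at x = -62, z = 83 mm of the bed. The tower is 28 mm long (x -48 to -76) and 56 mm wide; it is the housing's front stop. Two cheeks rise from it to z = 113 mm (y -28 to -15 and 15 to 34 mm); the arm lies in the slot between them, the bolt runs through both
- clamp (a joint): clamp arm hinge in rad: 0 = fully down, lying over the housing (end stop, about 2 mm over its top, with a rubber foot), grows as the arm swings up and back; starts at about 1.85 to 2.15, standing up. Stiff (0.35 N m): stays where it is left. It comes fully down only if the housing is right down on the bed; there the bar is 27 mm clear of the tower, so a tool square to the bed has most room.
- clamp_hinge (a point): axis of the clamp arm's hinge (along the bed's y), at x = 62, z = 92.5 mm in the bed's frame, between two posts 102 mm high at x = 55 to 71, y = +-15 to +-25 mm
- bar_mid (a point): middle of the arm's handle: a dark round cross bar, 14 mm thick, 124 mm long along the bed's y, at the end of the flat steel arm (22 mm wide, 12 mm thick), 172 mm from the hinge axis. 50 mm of bar on either side of the arm are free to grip. At clamp value q the bar is at x = 62 - 172 cos q, z = 92.5 + 172 sin q mm of the bed
- bolt (a joint): cross bolt in m: 0 = drawn back to the bed's +y side, 0.040 = pushed home across the slot (end stop), over the lowered arm; slides along the bed's -y. Friction 1.5 N; stays where it is left. Starts at 0 to 0.006.
- bolt_knob (a point): middle of the bolt's upright black knob (16 mm diameter, 26 mm high along the bed's z, this point 11 mm below its top); in the bed's frame at x = -62, y = 84 mm minus the bolt's value, z = 131 mm. The steel bolt rod, 10 mm thick, runs 25 mm below this point from the knob into the tower.
- gear_wheel: bronze worm wheel on an upright shaft, 79 mm diameter, 112 mm high, loose; origin under its centre. Leave alone.
- grease_cup: plain pale grey cup, wider at the top, 68 mm diameter, 86 mm high, loose; origin under its centre. Leave alone.
- bearing: ball bearing lying flat, 62 mm diameter, 16 mm high, loose; origin under its centre. Leave alone.
- tape: roll of masking tape lying flat, 98 mm diameter, 24 mm high, loose; origin under its centre. Leave alone.
Not all that is in view belongs to the job. What is shaped like the housing but green is not meant.

How it is judged:
By the outcome, as a careful person would: the job done as asked, in the order asked, and still so for the second after the job is handed in, with the robot touching nothing.
It also fails if it takes over 72 s, if anything falls off the work surface, if the arm or the gripper's body presses on something with over 40 N, if the wrist force passes 120 N, or if a joint passes its speed limit or range.

ROBOT

A 6-joint arm with a two-finger parallel gripper is mounted at the origin on a cart in front of the work surface, level with it; the furniture and walls round the work are solid. World frame = base frame: x ahead of the robot, y to its left, z up, the work surface at z = 0. Lengths are in m, angles in degrees, forces in N, time in s.
With the tool pointing down it reaches from about 0.275 to 1 m from the base axis. Payload 8.4 kg.
Tool frame: the origin (TCP) lies midway between the tips of the shut fingers; the grasp point (between the pads) lies 19 mm behind it; z points along the fingers, y is the direction in which the jaws open and shut (so a half turn about z gives the same grasp; the last joint's range is limited). The gripper opens to 85 mm and grips with 20 to 120 N. Pads are 22 mm wide; open, the fingers measure 114 mm over their backs; the gripper's body (76 mm by 85 mm) begins 54 mm behind the grasp point. The pads swing forward as they close: fully open they stand 13 mm farther back than shut.
Start: joints at [-70.783, 20.225, 93.587, -0, 66.188, -0.138], TCP at [0.207, -0.59, 0.231] pointing down, gripper open.
Joint ranges: [-150.9, 150.9], [-52.94, 120.26], [3.33, 152.33], [-74.26, 254.26], [0, 154.13], [-172.89, 172.89]. Speed limits (degrees/s): [127.2, 127.2, 159.86, 180, 180, 180].

INTERFACE

Orientations are given as [roll, pitch, yaw] about the fixed x, y, z axes, in that order (R = Rz(yaw) Ry(pitch) Rx(roll)).
In Python, from station import r gives the robot as it stands. The module is installed in compiled form; this text tells all that it offers.
- The arm moves only by the shell command python3 -m handwheel 'ROWS' [FORCE]. ROWS is a JSON object of lists of equal length, an entry for each row: "xyz": the shift along the tool's x, y, z in mm, a list of three; "dr": the turn, a rotation vector about the tool's x, y, z in degrees, a list of three; "jaw": the opening, from 0 (shut) to 1 (fully open). A call has 1 to 10 rows; each row is the pose to reach, as a shift and turn from the pose commanded when the call began, along the tool's axes at that moment; what a row does not reach only later rows make up. A row lasts 1/8 s, in which the tool goes at most 62.5 mm and 10.7 degrees, less where a joint would pass 70% of its speed; a pose out of reach is approached as far as the arm can. A call with a gripper value outside its range is refused whole. The fingers move at their own pace and stop on an object; FORCE is the grip in N (left out, the last holds). Time passes only in rows, so rows that repeat a pose let the fingers close. It gives the time, the measured TCP pose, the force and the opening at its end, in the units of the state.
- r.read_state(): the state, without advancing time (a new reading comes with each control period).
- r.capture(name): name is "scene" or "top" or "wrist"; returns (picture, depth): 384x512x3 uint8, red, green, blue; 384x512 float32, m along the optical axis (not along the pixel's ray), 0 where there is no reading.
- r.camera_params(name): a dict with "mtx" (3x3 intrinsics, pixels), "k1" (the pictures are not rectified: a ray, as slopes to the right and down, at radius r is drawn at 1 + k1 r^2 times it, then the intrinsics apply), "world_from_camera" (4x4, takes a point from camera to world coordinates); the wrist camera has in their place "mount" (4x4, takes a point from camera to tool coordinates, whose origin is the TCP and whose axes are the flange's). Camera axes: x right, y down, z forward; pixel columns grow to the right and rows downward; lengths in m; the calibration is good to about 2 mm. A picture is of the moment at which its call begins: read the wrist's pose just before it. camera_params takes no time and is no camera call.
- r.finish_job(): hands the job in, once; it reports no verdict.
Trained networks look in the newest picture that a camera, given by its name, has taken for a name from the list of things; names that differ only in an ending like _2 or _b are one class to them, and where a whole thing is asked for, a point or a joint stands for the part that bears it (a point fixed in the world has none). Each returns a list of dicts, best first, with "conf" (0 to 1); they miss things now and then, are a little off and sometimes report something else, mostly with a low value. They report only what shows in the picture. A call takes as long as a camera call. They do not tell look-alikes from the thing itself.
- r.find_in(camera, target): "centre" ([column, row] as shares, 0 to 1, of the picture: columns of its width, rows of its height, amid what is visible of it).
- r.trace(camera, target): "pixels" (384x512 bool, what is visible of it) and "centre" ([column, row] as shares, 0 to 1, of the picture: columns of its width, rows of its height, amid what is visible of it).
The state is a dict: "time": time; "joint_pos": joint angles; "joint_velocities": joint speeds; "joint_torque": joint torques, N m; "eef_pos": TCP position; "eef_rot": TCP orientation; "contact_force": force on the tool from outside, world axes, zero at the start; "wrist_torque": the same for the moment, N m; "width": opening from 0.0 (shut) to 1.0 (fully open).
Only numpy, scipy, OpenCV 4.12 (cv2) and the standard library are available. Lean on these libraries where they do the work, as an engineer would, in place of code of your own. Each camera call takes 0.05 s, during which the arm holds its last target. There are 200 camera calls.

## Working session

There is one attempt and no reset: what is moved stays moved. The work goes in short steps, Python scripts to look and compute and a shell command to move; the robot and the scene stay as the last step left them, time stands still between calls to the robot, and variables do not carry over. Pictures are saved under pics/ and viewed, about 8 in all and at most 12, crops included, and the job is handed in when it is done.

```bash
mkdir -p pics; cat > h.py <<'E'
import numpy as np, cv2
from station import r
from scipy.spatial.transform import Rotation as R
def cap(n):
    s=r.read_state(); im,d=r.capture(n); p=r.camera_params(n)
    if n=="wrist":
        T=np.eye(4);T[:3,:3]=R.from_euler('xyz',s['eef_rot'],degrees=True).as_matrix();T[:3,3]=s['eef_pos']
        W=T@np.array(p['mount'])
    else: W=np.array(p['world_from_camera'])
    return im,d,(np.array(p['mtx']),p['k1'],W)
def ray(c,px):
    K,k1,W=c; px=np.atleast_2d(px).astype(float)
    u=(px[:,0]-K[0,2])/K[0,0]; v=(px[:,1]-K[1,2])/K[1,1]
    a,b=u.copy(),v.copy()
    for _ in range(10):
        q=1+k1*(a*a+b*b); a,b=u/q,v/q
    return np.c_[a,b,np.ones_like(a)]
def pts(c,px,d): # world points for pixels with depth d
    X=ray(c,px)*np.atleast_1d(d)[:,None]; return X@c[2][:3,:3].T+c[2][:3,3]
def cloud(c,d,m=None):
    m=(d>0) if m is None else (m&(d>0)); v,u=np.nonzero(m); return pts(c,np.c_[u,v],d[v,u])
def proj(c,P):
    K,k1,W=c; X=(np.atleast_2d(P)-W[:3,3])@W[:3,:3]; a=X[:,:2]/X[:,2:]
    a=a*(1+k1*(a**2).sum(1))[:,None]; return np.c_[K[0,0]*a[:,0]+K[0,2],K[1,1]*a[:,1]+K[1,2]]
def tool():
    s=r.read_state(); return np.array(s['eef_pos']),R.from_euler('xyz',s['eef_rot'],degrees=True).as_matrix(),s
def save(n,im): cv2.imwrite('pics/'+n,im[:,:,::-1])
E
python3 - <<'E'
from h import *
ims=[]
for n in("scene","top"):
    im,d,c=cap(n);np.savez('/tmp/'+n,im=im,d=d);ims.append(im)
    print(n,c[2][:3,3].round(3),c[2][:3,2].round(2))
    for t in("housing","bed","clamp","bolt_knob","bar_mid","clamp_hinge","tower","rails","gear_wheel","grease_cup","bearing","tape"):
        o=r.find_in(n,t)
        for x in o[:3]:
            px=np.array(x['centre'])*[512,384]; i=np.clip(px.astype(int),0,[511,383])
            print(t,round(x['conf'],2),px.round(0),pts(c,px,d[i[1],i[0]]).round(3)[0])
save('a.png',cv2.resize(np.vstack(ims),(800,1200))[::1][:1200]) if 0 else [save(f'a{i}.png',cv2.resize(m,(800,600))) for i,m in enumerate(ims)]
E
```

```text
scene [0.062 0.577 0.991] [ 0.37 -0.6  -0.72]
housing 0.95 [249. 241.] [0.445 0.007 0.081]
housing 0.64 [280. 217.] [ 0.406 -0.129  0.082]
housing 0.5 [329. 173.] [ 0.372 -0.481  0.017]
bed 0.68 [260. 168.] [ 0.603 -0.332  0.059]
bed 0.56 [297. 167.] [ 0.449 -0.337  0.125]
clamp 0.76 [258. 125.] [ 0.594 -0.302  0.278]
clamp 0.7 [262. 166.] [ 0.598 -0.334  0.068]
bolt_knob 0.28 [260. 166.] [ 0.607 -0.334  0.064]
bar_mid 0.67 [259. 124.] [ 0.583 -0.291  0.294]
clamp_hinge 0.63 [261. 129.] [ 0.58  -0.298  0.27 ]
tower 0.78 [265. 165.] [ 0.589 -0.347  0.067]
gear_wheel 0.64 [201. 243.] [0.567 0.095 0.085]
grease_cup 0.9 [220. 280.] [0.451 0.162 0.062]
grease_cup 0.28 [262. 165.] [ 0.6   -0.336  0.071]
grease_cup 0.22 [260. 118.] [ 0.562 -0.263  0.34 ]
bearing 0.63 [202. 242.] [0.567 0.087 0.084]
bearing 0.51 [327. 176.] [ 0.372 -0.472  0.01 ]
tape 0.41 [252. 242.] [0.433 0.006 0.079]
tape 0.25 [296. 165.] [ 0.463 -0.353  0.119]
top [ 0.24  -0.149  1.501] [ 0.2   0.02 -0.98]
housing 0.81 [227. 215.] [ 0.451 -0.016  0.079]
housing 0.74 [270. 224.] [ 0.421 -0.157  0.083]
housing 0.7 [324. 159.] [ 0.584 -0.311  0.289]
bed 0.87 [320. 181.] [ 0.573 -0.326  0.049]
clamp 0.52 [318. 157.] [ 0.573 -0.288  0.342]
clamp 0.49 [205. 181.] [0.571 0.064 0.061]
bolt_knob 0.39 [333. 215.] [ 0.439 -0.351  0.154]
bar_mid 0.56 [324. 158.] [ 0.574 -0.304  0.334]
bar_mid 0.46 [173. 211.] [0.466 0.169 0.061]
clamp_hinge 0.91 [319. 158.] [ 0.572 -0.289  0.342]
tower 0.7 [320. 182.] [ 0.57  -0.328  0.049]
rails 0.64 [319. 183.] [ 0.567 -0.323  0.052]
gear_wheel 0.63 [201. 178.] [0.569 0.071 0.106]
gear_wheel 0.58 [317. 184.] [ 0.564 -0.317  0.05 ]
grease_cup 0.94 [174. 211.] [0.465 0.165 0.063]
grease_cup 0.24 [228. 217.] [ 0.444 -0.017  0.076]
bearing 0.51 [369. 234.] [ 0.395 -0.491  0.02 ]
tape 0.73 [161. 179.] [ 0.591  0.23  -0.003]
```

View pics/a0.png

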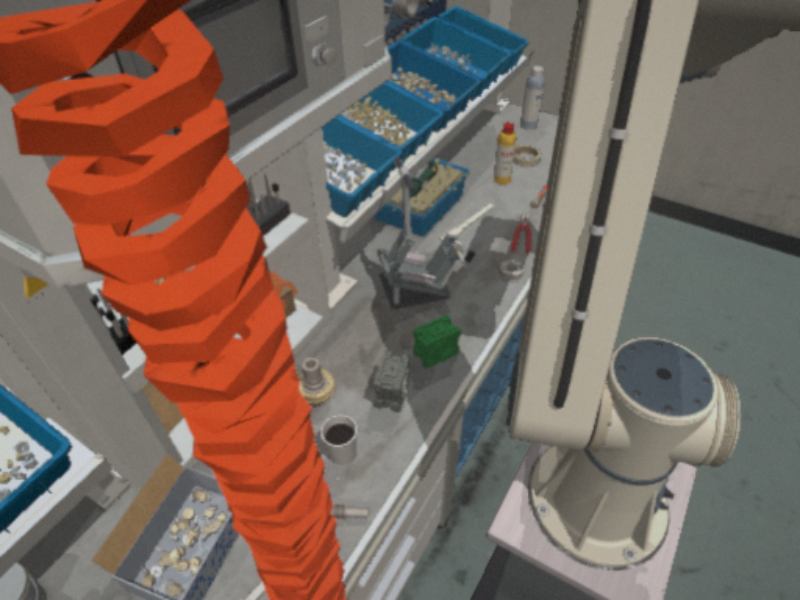

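```bash
python3 - <<'E'
from h import *
im=np.load('/tmp/top.npz')['im']
save('a2.png',cv2.resize(im[110:290,140:410],(800,533),interpolation=cv2.INTER_CUBIC))
E
```

```text
(no output)
```

View pics/a2.png

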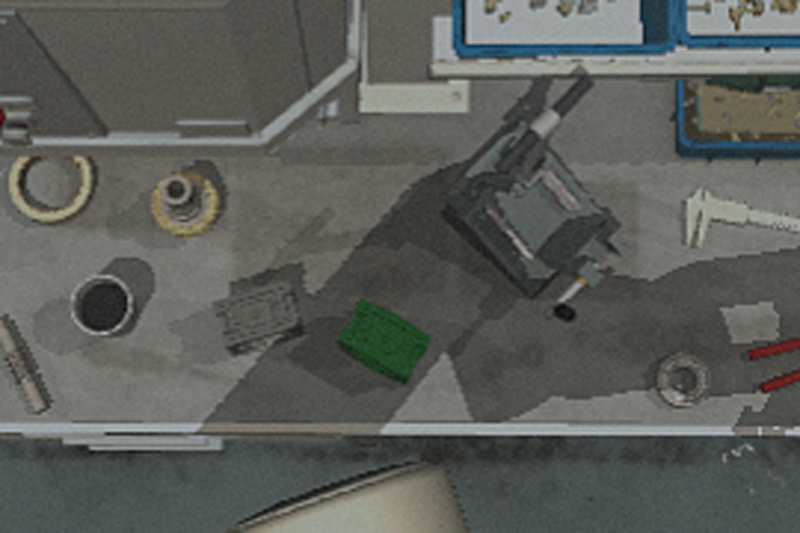

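The grey casting is the housing: top-view (227,215), scene (249,241), in the 1st view near (390,378). The green look-alike is at top (270,224). The crop confirms it: the left block is grey and the right one is green. The stand is at top about (320,182), with its knob at (333,215).

```bash
cat > fit.py <<'E'
from h import *
from scipy.optimize import least_squares
def Rb(yaw,t=28):
    return R.from_euler('zy',[yaw,-t],degrees=True).as_matrix()
def box(lo,hi): return np.array(lo,float)/1e3,np.array(hi,float)/1e3
# static boxes of stand in bed frame
B=[box([-85,-65,-8],[80,65,0]),box([-76,-28,0],[-48,28,83]),box([-76,-28,83],[-48,-15,113]),box([-76,15,83],[-48,34,113]),
   box([55,15,0],[71,25,102]),box([55,-25,0],[71,-15,102]),box([-40,32,0],[40,42,14]),box([-40,-42,0],[40,-32,14])]
def sd(P):
    D=[]
    for lo,hi in B:
        q=np.abs(P-(lo+hi)/2)-(hi-lo)/2
        D.append(np.linalg.norm(np.maximum(q,0),axis=1)+np.minimum(q.max(1),0))
    return np.min(D,axis=0)
def fitbed(Pw,x0):
    best=None
    f=lambda v:sd((Pw-v[:3])@Rb(v[3]*100))
    for dy in(-15,0,15):
        for dx in (-.02,.02):
            s=least_squares(f,[x0[0]+dx,x0[1],x0[2],(x0[3]+dy)/100],loss='cauchy',f_scale=.003)
            if best is None or s.cost<best.cost: best=s
    v=best.x*[1,1,1,100]; q=np.abs(f(best.x)); return v,np.median(q),(q<.004).mean()
def housing(P):
    hi=P[:,2]; top=np.median(hi[hi>np.percentile(hi,60)])
    A=P[np.abs(hi-top)<.008][:,:2]*1000
    (c,s,a)=cv2.minAreaRect(A.astype(np.float32)); return np.array(c)/1e3,s,a,top
E
python3 - <<'E'
from fit import *
print(np.array(r.camera_params('wrist')['mount']).round(3),r.camera_params('wrist')['mtx'])
for n in("top","scene"):
    z=np.load(f'/tmp/{n}.npz');d=z['d'];p=r.camera_params(n);c=(np.array(p['mtx']),p['k1'],np.array(p['world_from_camera']))
    P=cloud(c,d)
    H=P[(np.linalg.norm(P[:,:2]-[.448,-.01],axis=1)<.075)&(P[:,2]>.03)]
    print(n,'housing',housing(H))
    S=P[(np.linalg.norm(P[:,:2]-[.56,-.32],axis=1)<.15)&(P[:,2]>.02)&(P[:,2]<.2)]
    print(len(S),fitbed(S,[.56,-.32,.055,40]))
    np.save(f'/tmp/P{n}',P)
E
```

```text
[[-0.001 -0.954 -0.3    0.075]
 [ 1.    -0.001  0.     0.   ]
 [-0.001 -0.3    0.954 -0.141]
 [ 0.     0.     0.     1.   ]] [[318.62845556   0.         253.82099613]
 [  0.         318.62845556 187.1659431 ]
 [  0.           0.           1.        ]]
top housing (array([ 0.49967767, -0.00887527]), (134.6931610107422, 46.32400131225586), 89.9535903930664, np.float64(0.9172348325904014))
1894 (array([ 0.5671109 , -0.31709464,  0.05758234, 50.29832328]), np.float64(0.005719425679936528), np.float64(0.4239704329461457))
scene housing (array([ 0.47899451, -0.00557598]), (5.679563999176025, 129.24362182617188), 2.2182538509368896, np.float64(0.7490902855275444))
1514 (array([ 0.57649839, -0.3249064 ,  0.06839356, 40.4518941 ]), np.float64(0.005944064491495709), np.float64(0.3956406869220608))
```

```bash
cat >> fit.py <<'E'
def rel(p,Rt):
    t,R0,s=tool(); x=R0.T@(np.array(p)-t)*1e3; dr=R.from_matrix(R0.T@Rt).as_rotvec(degrees=True)
    print('xyz',x.round(1).tolist(),'dr',dr.round(2).tolist(),'rows>=',max(np.linalg.norm(x)/62.5,np.linalg.norm(dr)/10.7).round(1))
def sq(Rbed,jaw_y=True,flip=1): # tool square to bed
    z=-Rbed[:,2]; y=(Rbed[:,1] if jaw_y else Rbed[:,0])*flip; return np.c_[np.cross(y,z),y,z]
def down(yaw): # tool down, jaws along direction yaw
    y=np.array([np.cos(np.radians(yaw)),np.sin(np.radians(yaw)),0]);z=np.array([0,0,-1.]);return np.c_[np.cross(y,z),y,z]
E
python3 - <<'E'
from fit import *
t,R0,s=tool();print(R0.round(2),s['time'],s['contact_force'])
Rb0=Rb(48);p=np.array([.567,-.32,.057])+Rb0@[-.06,0,.27]
print(p)
for f in(1,-1): rel(p,sq(Rb0,True,f))
P=np.vstack([np.load('/tmp/Ptop.npy'),np.load('/tmp/Pscene.npy')])
H=P[(np.linalg.norm(P[:,:2]-[.448,-.01],axis=1)<.075)&(P[:,2]>.03)&(P[:,2]<.12)]; print(housing(H))
E
```

```text
[[ 0.94  0.33  0.  ]
 [ 0.33 -0.94 -0.  ]
 [ 0.    0.   -1.  ]] 1.3 [-0.67794187 -0.59743939  0.26594136]
[ 0.40479424 -0.36458869  0.27654758]
xyz [261.1, -146.9, -45.2] dr [31.57, 21.03, 147.42] rows>= 14.2
xyz [261.1, -146.9, -45.2] dr [-15.68, 23.54, -28.07] rows>= 4.8
(array([ 0.44948544, -0.01078013]), (62.338775634765625, 93.149658203125), 19.201147079467773, np.float64(0.08334936247467262))
```

```bash
sed -i "s/from_euler('zy'/from_euler('ZY'/" fit.py
python3 - <<'E'
from fit import *
vs=[]
for n in("top","scene"):
    P=np.load(f'/tmp/P{n}.npy')
    S=P[(np.linalg.norm(P[:,:2]-[.56,-.32],axis=1)<.15)&(P[:,2]>.02)&(P[:,2]<.2)]
    v,*q=fitbed(S,[.56,-.32,.055,45]); print(v,q)
    if n=='top': v0=v
Rb0=Rb(v0[3]);p=v0[:3]+Rb0@[0,0,.30]
print(p)
for f in(1,-1): rel(p,sq(Rb0,True,f))
P=np.vstack([np.load('/tmp/Ptop.npy'),np.load('/tmp/Pscene.npy')])
L=(P-v0[:3])@Rb0; k=(L[:,2]>.2)&(L[:,2]<.45)&(np.abs(L[:,1])<.15)&(np.abs(L[:,0])<.35)
h,_,_=np.histogram2d(L[k,0],L[k,1],bins=[np.arange(-.35,.36,.05),np.arange(-.15,.16,.05)]);print(h.astype(int))
kk=k&(L[:,0]<.2); print(np.percentile(L[kk],[5,50,95],axis=0).round(3))
E
```

```text
[ 0.57535675 -0.31776241  0.05890763 46.06034031] [np.float64(0.002074728516084012), np.float64(0.8252375923970433)]
[ 0.5805708  -0.31466655  0.05577472 45.95135126] [np.float64(0.0015340880969471797), np.float64(0.7523117569352709)]
[ 0.4776268  -0.41917827  0.3237919 ]
xyz [311.7, -71.2, -92.5] dr [37.22, -8.84, 149.28] rows>= 14.4
xyz [311.7, -71.2, -92.5] dr [6.53, 27.49, -26.17] rows>= 5.3
[[  0   0   0   0   0   0]
 [  0   0   0   0   0   0]
 [  0   0   0   0   0   0]
 [  0   0   0   0   0   0]
 [  0   0   0   0   0   0]
 [  0   0   0   0   0   0]
 [  0   0   0   0   0   0]
 [  0   0   0   0   0   0]
 [  0   0   0   0   0   0]
 [ 76   8  47  74  14   0]
 [  0  19  98 100  36   0]
 [  0   0   0   0   0   0]
 [  0   0   0   0   0   0]
 [ 29  83 189   0   0   0]]
[[ 0.117 -0.14   0.204]
 [ 0.151 -0.003  0.239]
 [ 0.159  0.057  0.245]]
```

```bash
python3 -m handwheel '{"xyz":[[100,-20,-92],[310,-70,-92],[310,-70,-92],[310,-70,-92],[310,-70,-92],[310,-70,-92],[310,-70,-92],[310,-70,-92]],"dr":[[0,0,0],[6.5,27.5,-26.2],[6.5,27.5,-26.2],[6.5,27.5,-26.2],[6.5,27.5,-26.2],[6.5,27.5,-26.2],[6.5,27.5,-26.2],[6.5,27.5,-26.2]],"jaw":[1,1,1,1,1,1,1,1]}'
python3 - <<'E'
from fit import *
im,d,c=cap('wrist'); save('w1.png',im); P=cloud(c,d); np.save('/tmp/Pw1',P)
print(r.read_state()['joint_pos'])
S=P[(np.linalg.norm(P[:,:2]-[.577,-.317],axis=1)<.15)&(P[:,2]>.015)&(P[:,2]<.2)]
print(fitbed(S,[.577,-.317,.057,46]))
v,*_=fitbed(S,[.577,-.317,.057,46]); L=(P-v[:3])@Rb(v[3])
k=(L[:,2]>.125)&(L[:,2]<.145)&(np.abs(L[:,0]+.062)<.03)&(L[:,1]>.03)&(L[:,1]<.12); print(k.sum(),np.median(L[k],axis=0) if k.any() else 0)
k=(L[:,2]>.11)&(L[:,2]<.3)&(L[:,0]>.06)&(L[:,0]<.2)&(abs(L[:,1])<.1); print(k.sum(),np.percentile(L[k],[5,50,95],axis=0).round(3))
E
```

```text
time: 2.3
eef_pos: [0.4759, -0.4211, 0.3231]
eef_rot: [180.0, -28.0, 46.1]
contact_force: [-0.6, 0.2, 0.2]
width: 1.001
[-55.99843421  19.96521566  87.26033251  27.74075209  80.31806357
 -18.64889507]
(array([ 0.5753111 , -0.31811177,  0.05998487, 45.83755631]), np.float64(0.0009759647556223886), np.float64(0.7664206366957429))
199 [-0.06028599  0.07594571  0.13350232]
3350 [[ 0.077 -0.096  0.113]
 [ 0.116 -0.004  0.155]
 [ 0.144  0.009  0.203]]
```

View pics/w1.png

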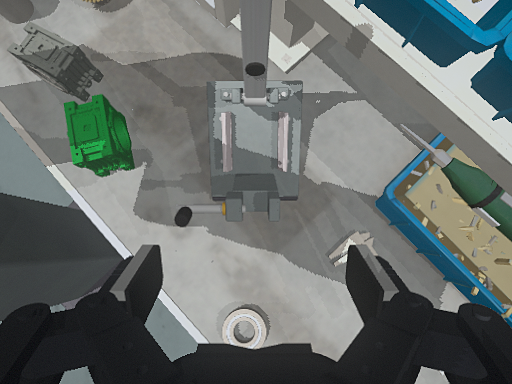

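The view shows the stand: bed centre about (255,140), rails at columns 226 and 283, tower cheeks about (235,205) and (273,207), knob (183,215), arm standing up at the top. The green block is at (97,140) and the grey housing at (55,60).

```bash
python3 - <<'E'
from fit import *
P=np.load('/tmp/Pw1.npy');v=np.array([.5753,-.3181,.0600,45.84]);L=((P-v[:3])@Rb(v[3]))*1e3
def S(n,lo,hi):
    k=((L>lo)&(L<hi)).all(1); print(n,k.sum(),np.percentile(L[k],[2,50,98],axis=0).round(1).tolist() if k.any() else '')
S('bedplane',[-40,-28,-10],[40,28,10])
S('bed edges',[-30,-90,-8],[40,90,8])
S('railtop+',[-60,20,20],[50,60,35]);S('railtop-',[-60,-60,20],[50,-20,35])
S('cheek+',[-90,10,105],[-35,45,122]);S('cheek-',[-90,-40,105],[-35,-10,122])
S('posts+',[40,10,95],[90,35,112]);S('posts-',[40,-35,95],[90,-10,112])
S('towertop',[-90,-14,75],[-35,14,95])
S('knob',[-90,50,125],[-30,110,160])
k=(L[:,2]>-8)&(L[:,2]<8)&(abs(L[:,0])<40)&(abs(L[:,1])<28);A=L[k];co=np.linalg.lstsq(np.c_[A[:,:2],np.ones(len(A))],A[:,2],rcond=None)[0];print(co)
E
```

```text
bedplane 2187 [[-37.8, -26.9, -9.7], [1.5, -0.0, -8.1], [37.5, 26.8, -6.4]]
bed edges 1718 [[-28.5, -61.2, -8.0], [5.8, 5.6, -7.4], [38.7, 62.1, 7.2]]
railtop+ 16 [[-49.4, 20.5, 20.7], [-48.2, 24.0, 26.9], [-26.3, 35.3, 33.7]]
railtop- 20 [[-48.7, -28.1, 20.2], [-47.9, -23.8, 28.6], [-47.6, -20.2, 34.4]]
cheek+ 150 [[-74.4, 15.5, 105.0], [-61.2, 24.5, 105.4], [-49.2, 34.9, 106.3]]
cheek- 90 [[-74.3, -27.5, 105.0], [-61.0, -22.6, 105.4], [-48.9, -17.2, 106.6]]
posts+ 16 [[58.3, 10.1, 95.0], [65.3, 10.5, 97.6], [71.5, 22.2, 110.7]]
posts- 16 [[62.2, -22.5, 95.2], [66.0, -10.9, 100.2], [71.6, -10.0, 110.1]]
towertop 193 [[-74.0, -13.7, 75.0], [-61.2, -0.3, 75.4], [-48.4, 13.9, 85.9]]
knob 199 [[-68.2, 69.4, 125.5], [-60.3, 75.9, 133.5], [-54.6, 83.4, 135.5]]
[-7.44952676e-04  5.45317911e-04 -7.38775017e+00]
```

```bash
python3 - <<'E'
from fit import *
rel([.4495,-.0108,.25],down(19.2))
P=np.load('/tmp/Pw1.npy');L=((P-[.5779,-.3155,.0531])@Rb(45.84))*1e3
k=(L[:,2]>110)&(L[:,2]<250)&(L[:,0]>60)&(L[:,0]<200)&(abs(L[:,1])<12);A=L[k];print(np.polyfit(A[:,2],A[:,0],1),len(A), A[:,2].max())
E
```

```text
xyz [210.8, -303.8, 194.6] dr [15.42, -25.06, -61.83] rows>= 6.7
[0.5886934  0.67037107] 2550 216.43918865228625
```

```bash
python3 -m handwheel '{"xyz":[[211,-304,195],[211,-304,195],[211,-304,195],[211,-304,195],[211,-304,195],[211,-304,195],[211,-304,195],[211,-304,195],[211,-304,195]],"dr":[[15.4,-25.1,-61.8],[15.4,-25.1,-61.8],[15.4,-25.1,-61.8],[15.4,-25.1,-61.8],[15.4,-25.1,-61.8],[15.4,-25.1,-61.8],[15.4,-25.1,-61.8],[15.4,-25.1,-61.8],[15.4,-25.1,-61.8]],"jaw":[1,1,1,1,1,1,1,1,1]}'
python3 - <<'E'
from fit import *
im,d,c=cap('wrist'); 
o=r.trace('wrist','housing')
for x in o[:3]: print(x['conf'],np.array(x['centre'])*[512,384])
P=cloud(c,d)
H=P[(np.linalg.norm(P[:,:2]-[.448,-.01],axis=1)<.075)&(P[:,2]>.02)&(P[:,2]<.12)]; print(len(H),housing(H))
for zz in(.02,.05,.075):
    A=H[H[:,2]>zz][:,:2]*1e3;print(zz,cv2.minAreaRect(A.astype(np.float32)))
print(np.percentile(H[:,2],[50,90,99]))
save('w2.png',im); print(tool()[0],r.read_state()['joint_pos'])
E
```

```text
time: 3.48
eef_pos: [0.4502, -0.0106, 0.2502]
eef_rot: [180.0, 0.1, 109.2]
contact_force: [0.1, 0.3, 0.8]
width: 0.999
0.74 [253.0816 160.3968]
0.72 [196.3008 260.6976]
5031 (array([ 0.44886627, -0.01141404]), (57.951255798339844, 89.74946594238281), 17.426267623901367, np.float64(0.08167307203825638))
0.02 ((449.03021240234375, -11.465633392333984), (61.52177429199219, 89.8661880493164), 17.023788452148438)
0.05 ((449.03021240234375, -11.465633392333984), (61.52177429199219, 89.8661880493164), 17.023788452148438)
0.075 ((448.86627197265625, -11.414043426513672), (57.951255798339844, 89.74946594238281), 17.426267623901367)
[0.07946092 0.08214137 0.08305501]
[ 0.4503703  -0.01132278  0.25022613] [-1.60334349e+00  3.12214811e+00  1.12749914e+02 -4.03406976e-02
  6.40711103e+01 -2.06399239e+01]
```

View pics/w2.png

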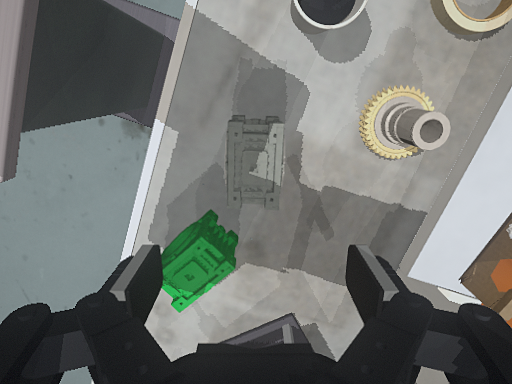

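Grey housing at (254,162), green look-alike at (200,262): the grey one, with thickness along the jaws, is the one meant. Its measured top is 82 mm and its size 60x90, both as expected. I'll go down and grip it.

```bash
python3 - <<'E'
from fit import *
rel([.449,-.0114,.042],down(17.3))
E
```

```text
xyz [0.6, -1.5, 208.2] dr [0.04, 0.05, 1.75] rows>= 3.3
```

```bash
python3 -m handwheel '{"xyz":[[0.6,-1.5,60],[0.6,-1.5,120],[0.6,-1.5,170],[0.6,-1.5,200],[0.6,-1.5,208],[0.6,-1.5,208],[0.6,-1.5,208],[0.6,-1.5,208],[0.6,-1.5,208],[0.6,-1.5,208]],"dr":[[0,0,1.8],[0,0,1.8],[0,0,1.8],[0,0,1.8],[0,0,1.8],[0,0,1.8],[0,0,1.8],[0,0,1.8],[0,0,1.8],[0,0,1.8]],"jaw":[1,1,1,1,1,0,0,0,0,0]}' 60
python3 -m handwheel '{"xyz":[[0,0,0],[0,0,-30],[0,0,-90],[0,0,-150],[0,0,-210],[0,0,-230],[0,0,-230]],"dr":[[0,0,0],[0,0,0],[0,0,0],[0,0,0],[0,0,0],[0,0,0],[0,0,0]],"jaw":[0,0,0,0,0,0,0]}'
python3 - <<'E'
from fit import *
im,d,c=cap('wrist');t,R0,s=tool();P=(cloud(c,d)-t)@R0*1e3
k=(abs(P[:,1])<26)&(abs(P[:,0])<60)&(P[:,2]>-60)&(P[:,2]<70)
A=P[k];print(k.sum(),np.percentile(A,[1,50,99],axis=0).round(1));
T=A[A[:,2]<np.percentile(A[:,2],70)];print(cv2.minAreaRect(T[:,:2].astype(np.float32)),np.median(T[:,2]))
np.save('/tmp/Pg',P);save('w3.png',im)
v=np.array([.5779,-.3155,.0531]);B0=Rb(45.84)
rel(v+B0@[.002,0,.150],sq(B0,True,-1))
E
```

```text
time: 4.82
eef_pos: [0.4498, -0.0102, 0.0433]
eef_rot: [179.9, 0.1, 107.4]
contact_force: [-1.1, -4.4, 8.9]
width: 0.677
time: 5.7
eef_pos: [0.4491, -0.0097, 0.2737]
eef_rot: [179.8, 0.1, 107.4]
contact_force: [-0.4, -0.8, -4.9]
width: 0.676
26631 [[-25.  -25.5 -41. ]
 [ 20.    0.1 -36.7]
 [ 44.1  25.5  28.8]]
((8.753448486328125, -0.0047855377197265625), (71.74796295166016, 52.00133514404297), 0.0209946446120739) -39.36648587972527
xyz [-363.2, -28.2, 85.8] dr [-14.95, 25.24, 60.31] rows>= 6.3
```

View pics/w3.png

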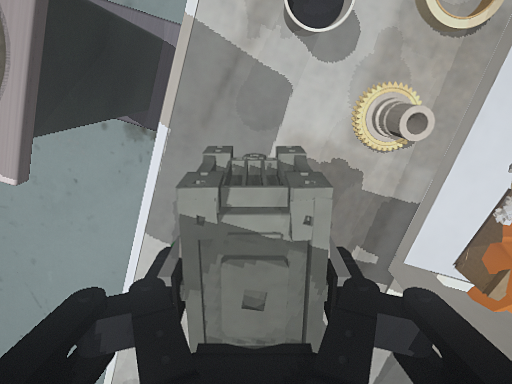

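```bash
python3 - <<'E'
from fit import *
v=np.array([.5779,-.3155,.0531]);B0=Rb(45.84)
rel(v+B0@[-.015,0,.210],sq(B0,True,-1))
E
```

```text
xyz [-383.8, -66.1, 40.8] dr [-14.95, 25.24, 60.31] rows>= 6.3
```

```bash
python3 -m handwheel '{"xyz":[[-30,-10,0],[-80,-20,0],[-130,-30,10],[-180,-40,20],[-230,-45,30],[-280,-55,40],[-330,-60,41],[-384,-66,41],[-384,-66,41],[-384,-66,41]],"dr":[[-1,2,4],[-4,6,14],[-7,11,26],[-9,15,37],[-11,19,46],[-13,22,54],[-15,25.2,60.3],[-15,25.2,60.3],[-15,25.2,60.3],[-15,25.2,60.3]],"jaw":[0,0,0,0,0,0,0,0,0,0]}'
python3 - <<'E'
from fit import *
im,d,c=cap('wrist');save('w4.png',im);P=cloud(c,d);t,R0,s=tool()
v=np.array([.5779,-.3155,.0531]);B0=Rb(45.84)
L=((P-v)@B0)*1e3; T=((P-t)@R0)*1e3
def S(n,L,lo,hi):
    k=((L>lo)&(L<hi)).all(1); print(n,k.sum(),np.percentile(L[k],[1,50,99],axis=0).round(1).tolist() if k.any() else '')
S('cheek+',L,[-90,10,105],[-35,45,122]);S('cheek-',L,[-90,-40,105],[-35,-10,122])
S('posts',L,[40,-35,95],[90,35,112]);S('bed+',L,[-80,-90,-6],[80,90,6])
S('rails+',L,[-40,25,5],[40,50,35]);S('rails-',L,[-40,-50,5],[40,-25,35])
S('hold',T,[-60,-28,-60],[60,28,50])
rel(v+B0@[.0035,0,.080],sq(B0,True,-1)); print(s['width'],s['joint_pos'],s['contact_force'])
E
```

```text
time: 7.0
eef_pos: [0.4994, -0.395, 0.2288]
eef_rot: [-179.8, -28.0, 45.7]
contact_force: [-0.0, 0.5, -4.3]
width: 0.676
cheek+ 0 
cheek- 0 
posts 1317 [[53.5, -24.8, 95.3], [62.1, -0.3, 101.4], [71.2, 24.8, 111.4]]
bed+ 7247 [[-19.0, -64.1, -2.2], [30.8, -0.7, -0.4], [79.3, 63.7, 1.6]]
rails+ 521 [[0.8, 31.9, 5.9], [21.1, 37.1, 22.9], [39.7, 43.6, 27.0]]
rails- 527 [[0.7, -43.8, 7.5], [21.0, -37.2, 22.5], [39.5, -32.0, 26.9]]
hold 27439 [[-27.3, -26.3, -39.9], [17.6, -0.1, -35.8], [41.7, 26.2, 30.3]]
xyz [19.0, 1.4, 127.9] dr [-0.15, 0.03, -0.07] rows>= 2.1
0.6794637785267097 [-52.87643001  23.94542873  93.68732237  29.55962955  69.85845795
 -20.91050984] [-1.03664667 -0.12228497 -4.13480859]
```

View pics/w4.png

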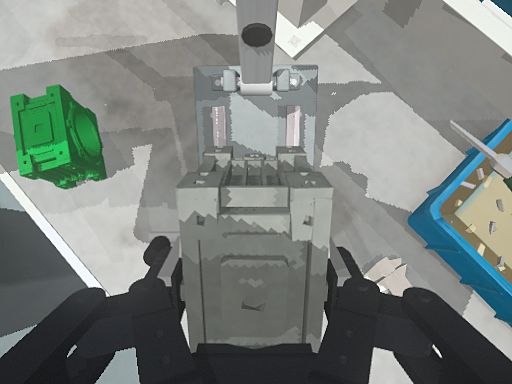

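```bash
python3 - <<'E'
from fit import *
im,d,c=cap('wrist');t,R0,s=tool();T=((cloud(c,d)-t)@R0)*1e3
for T,n in((np.load('/tmp/Pg.npy'),'before'),(T,'now')):
    k=(abs(T[:,1])<18)&(T[:,0]>-25)&(T[:,0]<36)&(T[:,2]<-30)&(T[:,2]>-50);A=T[k]
    print(n,np.polyfit(A[:,0],A[:,2],1),len(A),end=' ')
    for lo,hi in((-38,-30),(-10,0),(10,20)):
        k=(abs(T[:,1])<25)&(T[:,0]>20)&(T[:,0]<60)&(T[:,2]>lo)&(T[:,2]<hi);print(np.percentile(T[k,0],[90,98]).round(1),end=' ')
    print()
E
```

```text
before [  0.04121889 -37.79496402] 12682 [43.6 44.1] [41.2 41.4] [41.7 43.3] 
now [ 3.19489243e-02 -3.66222952e+01] 12228 [41.4 41.9] [39.  39.2] [38.9 39.9]
```

```bash
python3 -m handwheel '{"xyz":[[22,1.4,40],[22,1.4,90],[22,1.4,115],[22,1.4,130],[22,1.4,140],[22,1.4,148],[22,1.4,154],[22,1.4,158],[22,1.4,158]],"dr":[[-0.1,0,-0.1],[-0.1,0,-0.1],[-0.1,0,-0.1],[-0.1,0,-0.1],[-0.1,0,-0.1],[-0.1,0,-0.1],[-0.1,0,-0.1],[-0.1,0,-0.1],[-0.1,0,-0.1]],"jaw":[0,0,0,0,0,0,0,0,0]}' 80
python3 - <<'E'
from fit import *
v=np.array([.5779,-.3155,.0531]);B0=Rb(45.84);t,R0,s=tool();print(((t-v)@B0*1e3).round(1),B0.T@np.array(s['contact_force']))
rel(v+B0@[.0063,0,.043],sq(B0,True,-1))
E
```

```text
time: 8.22
eef_pos: [0.5665, -0.33, 0.102]
eef_rot: [179.8, -28.0, 45.9]
contact_force: [1.1, -0.8, -3.1]
width: 0.674
[ 6.8 -2.  51.7] [-1.32264198 -1.35787138 -2.81687476]
xyz [-0.5, -2.0, 8.7] dr [0.13, 0.04, 0.09] rows>= 0.1
```

```bash
python3 -m handwheel '{"xyz":[[-0.5,-1.5,1],[-0.5,-1.5,3],[-0.5,-1.5,5],[-0.5,-1.5,6.5],[-0.5,-1.5,7.5],[-0.5,-1.5,7.5]],"dr":[[0,0,0],[0,0,0],[0,0,0],[0,0,0],[0,0,0],[0,0,0]],"jaw":[0,0,0,0,0,0]}'
python3 - <<'E'
from fit import *
v=np.array([.5779,-.3155,.0531]);B0=Rb(45.84);
for i in range(4):
    im,d,c=cap('wrist');t,R0,s=tool();print(((t-v)@B0*1e3).round(1),B0.T@np.array(s['contact_force']))
L=((cloud(c,d)-v)@B0)*1e3
def S(n,L,lo,hi):
    k=((L>lo)&(L<hi)).all(1); print(n,k.sum(),np.percentile(L[k],[1,50,99],axis=0).round(1).tolist() if k.any() else '')
S('housing top',L,[-40,-28,75],[52,28,95]); S('posts',L,[52,-35,95],[80,35,112])
E
```

```text
time: 8.98
eef_pos: [0.5677, -0.3268, 0.0953]
eef_rot: [179.8, -28.0, 46.0]
contact_force: [-1.4, 0.1, -1.7]
width: 0.677
[ 6.3 -0.5 44.4] [-2.50742312  0.33823821 -1.09897156]
[ 6.4 -0.5 44.4] [-1.87352292  1.50139785 -1.00523468]
[ 6.3 -0.5 44.4] [-1.82847768  1.39518291 -0.92663195]
[ 6.3 -0.5 44.4] [-2.30418843  1.22323693 -0.53682706]
housing top 21535 [[-20.6, -26.3, 76.8], [17.6, -0.0, 82.6], [48.5, 26.0, 84.4]]
posts 7662 [[54.2, -24.4, 95.3], [62.4, -0.1, 101.3], [71.3, 24.0, 111.4]]
```

```bash
python3 -m handwheel '{"xyz":[[0,0,0.7],[0,0,1.4],[0,0,2],[0,0,2]],"dr":[[0,0,0],[0,0,0],[0,0,0],[0,0,0]],"jaw":[0,0,0,0]}'
python3 - <<'E'
from fit import *
v=np.array([.5779,-.3155,.0531]);B0=Rb(45.84);
im,d,c=cap('wrist');t,R0,s=tool();print(((t-v)@B0*1e3).round(1),B0.T@np.array(s['contact_force']))
E
```

```text
time: 9.68
eef_pos: [0.5678, -0.3268, 0.0952]
eef_rot: [179.8, -28.0, 46.0]
contact_force: [-13.1, -4.1, 16.2]
width: 0.674
[ 6.4 -0.6 44.3] [-3.45725446  6.78078542 19.66866839]
```

```bash
python3 -m handwheel '{"xyz":[[0,0,-1.5],[0,0,-1.5],[0,0,-1.5],[0,0,-1.5],[0,0,-1.5],[0,0,-40],[0,0,-100],[0,0,-150],[0,0,-190],[0,0,-190]],"dr":[[0,0,0],[0,0,0],[0,0,0],[0,0,0],[0,0,0],[0,0,0],[0,0,0],[0,0,0],[0,0,0],[0,0,0]],"jaw":[0,0.9,1,1,1,1,1,1,1,1]}'
python3 - <<'E'
from fit import *
v=np.array([.5779,-.3155,.0531]);B0=Rb(45.84);
im,d,c=cap('wrist');save('w5.png',im);P=cloud(c,d);L=((P-v)@B0)*1e3
def S(n,L,lo,hi):
    k=((L>lo)&(L<hi)).all(1); print(n,k.sum(),np.percentile(L[k],[1,50,99],axis=0).round(1).tolist() if k.any() else '')
S('housing top',L,[-47,-33,74],[52,33,95]);
k=((L>[-40,-22,74])&(L<[45,22,92])).all(1);A=L[k];print(np.linalg.lstsq(np.c_[A[:,:2],np.ones(len(A))],A[:,2],rcond=None)[0])
S('knob',L,[-90,50,125],[-30,110,160])
S('bar',L,[100,-80,225],[190,80,270])
k=(L[:,2]>110)&(L[:,2]<230)&(L[:,0]>60)&(L[:,0]<200)&(abs(L[:,1])<12);A=L[k];print('arm',np.polyfit(A[:,2],A[:,0],1))
t,R0,s=tool();print((t-v)@B0,s['contact_force'])
E
```

```text
time: 10.98
eef_pos: [0.5063, -0.3918, 0.2645]
eef_rot: [179.4, -27.9, 46.0]
contact_force: [-0.0, 0.2, -0.3]
width: 1.001
housing top 4524 [[-45.1, -27.3, 74.3], [-0.4, -1.1, 82.2], [40.8, 25.8, 84.7]]
[9.08846709e-04 5.67008647e-03 8.08511659e+01]
knob 234 [[-67.8, 68.5, 125.1], [-57.4, 71.9, 137.2], [-53.3, 78.2, 142.8]]
bar 0 
arm [0.59080279 0.29069145]
[ 0.00653444 -0.00071297  0.23353677] [ 0.26610956  0.09366545 -0.83196776]
```

View pics/w5.png

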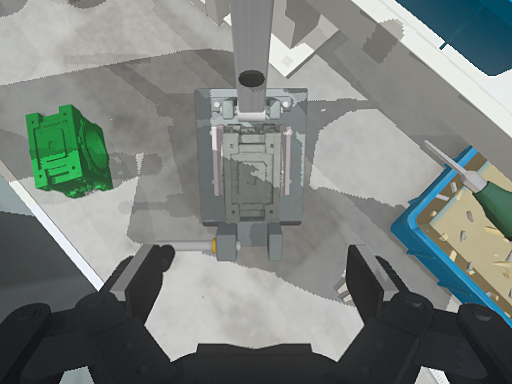

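Housing sits level (slope <0.4°) between the rails at about (250,170); the knob is at (165,257) and the arm still stands up. Next: the bar.

```bash
python3 - <<'E'
from fit import *
v=np.array([.5779,-.3155,.0531]);B0=Rb(45.84);
rel(v+B0@[.10,.037,.345],sq(B0,False,1)); rel(v+B0@[.1495,.037,.32],sq(B0,False,1))
E
```

```text
xyz [93.4, -36.9, -111.7] dr [0.18, 0.27, -89.88] rows>= 8.4
xyz [143.0, -37.0, -86.8] dr [0.18, 0.27, -89.88] rows>= 8.4
```

```bash
python3 -m handwheel '{"xyz":[[0,0,-50],[0,-10,-100],[20,-20,-112],[40,-37,-112],[60,-37,-112],[80,-37,-112],[100,-37,-112],[120,-37,-105],[143,-37,-87],[143,-37,-87]],"dr":[[0,0,-10],[0,0,-20],[0,0,-30],[0,0,-40],[0,0,-50],[0,0,-60],[0,0,-70],[0,0,-80],[0.2,0.2,-89.9],[0.2,0.2,-89.9]],"jaw":[0.7,0.6,0.6,0.6,0.6,0.6,0.6,0.6,0.6,0.6]}' 25
python3 - <<'E'
from fit import *
v=np.array([.5779,-.3155,.0531]);B0=Rb(45.84);
im,d,c=cap('wrist');save('w6.png',im);P=cloud(c,d);L=((P-v)@B0)*1e3;t,R0,s=tool();print((t-v)@B0,s['joint_pos'])
for lo in(-60,-20,12,30,50):
    k=((L>[110,lo,215])&(L<[190,lo+15,262])).all(1); print(lo,k.sum(),np.percentile(L[k],[2,50,98],axis=0).round(1).tolist() if k.any() else '')
for x in r.find_in('wrist','bar_mid')[:2]: print(x)
E
```

```text
time: 12.28
eef_pos: [0.5394, -0.3001, 0.403]
eef_rot: [152.0, -0.3, 136.1]
contact_force: [-0.3, -1.2, 0.6]
width: 0.599
[0.14960688 0.03814793 0.31706528] [-44.4115784   12.32837992  87.61741851  28.27609111  81.64697372
 -94.84635482]
-60 268 [[142.7, -59.7, 242.3], [149.2, -52.6, 246.5], [155.6, -45.4, 248.5]]
-20 408 [[128.2, -19.4, 217.1], [146.8, -9.7, 247.5], [158.2, -5.1, 251.3]]
12 436 [[140.8, 12.1, 239.9], [148.3, 18.0, 246.7], [156.5, 26.6, 250.3]]
30 372 [[141.8, 30.4, 242.5], [148.3, 37.5, 246.8], [154.7, 44.6, 248.7]]
50 372 [[142.0, 50.4, 238.5], [148.3, 56.8, 246.5], [155.3, 61.7, 248.8]]
{'centre': [0.49, 0.5792], 'conf': 0.59}
```

View pics/w6.png

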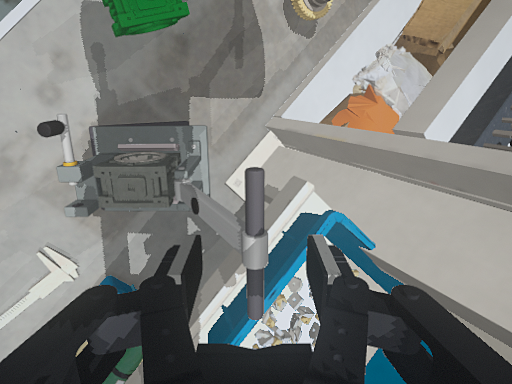

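```bash
python3 - <<'E'
from fit import *
v=np.array([.5779,-.3155,.0531]);B0=Rb(45.84);
im,d,c=cap('wrist');P=np.vstack([cloud(c,d),np.load('/tmp/Ptop.npy'),np.load('/tmp/Pscene.npy')]);L=((P-v)@B0)*1e3
k=((L>[158,-30,150])&(L<[240,130,420])).all(1);k&=(L[:,2]<310)|(L[:,0]>215); A=L[k];print(len(A))
for y in range(-30,130,20):
    q=A[(A[:,1]>=y)&(A[:,1]<y+20)]; print(y,len(q),np.percentile(q,[5,50,95],axis=0).round(0).tolist() if len(q) else '')
rel(v+B0@[.1490,.037,.229],sq(B0,False,1))
E
```

```text
596
-30 480 [[208.0, -28.0, 151.0], [221.0, -19.0, 157.0], [238.0, -11.0, 163.0]]
-10 96 [[158.0, -10.0, 151.0], [227.0, -8.0, 154.0], [237.0, 8.0, 246.0]]
10 12 [[158.0, 10.0, 239.0], [159.0, 12.0, 243.0], [161.0, 23.0, 245.0]]
30 7 [[158.0, 33.0, 240.0], [158.0, 39.0, 243.0], [159.0, 49.0, 247.0]]
50 1 [[158.0, 56.0, 243.0], [158.0, 56.0, 243.0], [158.0, 56.0, 243.0]]
70 0 
90 0 
110 0 
xyz [-0.9, 0.1, 89.3] dr [-0.06, -0.2, -0.13] rows>= 1.4
```

```bash
python3 -m handwheel '{"xyz":[[0,0,40],[0,0,70],[0,0,89],[0,0,89],[0,0,89],[0,0,89],[0,0,89],[0,0,89],[0,0,89]],"dr":[[0,0,0],[0,0,0],[0,0,0],[0,0,0],[0,0,0],[0,0,0],[0,0,0],[0,0,0],[0,0,0]],"jaw":[0.6,0.6,0.6,0.6,0,0,0,0,0]}' 25
python3 - <<'E'
from fit import *
v=np.array([.5779,-.3155,.0531]);B0=Rb(45.84);
im,d,c=cap('wrist');t,R0,s=tool();print((t-v)@B0*1e3,B0.T@s['contact_force'],s['width'])
x0,z0=((t-v)@B0*1e3)[[0,2]]
# rows: tool y=xb, tool z=-zb ; arc from q0 to 0
q0=2.104
for q in np.linspace(q0,0,22)[1:]:
    dx=-172*(np.cos(q)-np.cos(q0));dz=172*(np.sin(q)-np.sin(q0)); print(round(q,2),[0,round(dx),round(-dz)],end=' ')
E
```

```text
time: 13.55
eef_pos: [0.5679, -0.2728, 0.3277]
eef_rot: [152.0, 0.0, 135.9]
contact_force: [-1.9, -1.4, 5.9]
width: 0.148
[149.88072998  36.94760344 231.28709659] [0.71177592 0.76130053 5.50886829] 0.15081568776693532
2.0 [0, -15, -8] 1.9 [0, -31, -14] 1.8 [0, -48, -19] 1.7 [0, -65, -22] 1.6 [0, -82, -24] 1.5 [0, -99, -23] 1.4 [0, -116, -21] 1.3 [0, -133, -18] 1.2 [0, -149, -12] 1.1 [0, -165, -5] 1.0 [0, -180, 3] 0.9 [0, -194, 13] 0.8 [0, -207, 25] 0.7 [0, -219, 37] 0.6 [0, -229, 51] 0.5 [0, -238, 66] 0.4 [0, -246, 81] 0.3 [0, -252, 97] 0.2 [0, -256, 114] 0.1 [0, -259, 131] 0.0 [0, -259, 148]
```

```bash
python3 -m handwheel '{"xyz":[[0,-7,-4],[0,-15,-8],[0,-31,-14],[0,-48,-19],[0,-65,-22],[0,-82,-24],[0,-99,-23],[0,-116,-21],[0,-116,-21]],"dr":[[0,0,0],[0,0,0],[0,0,0],[0,0,0],[0,0,0],[0,0,0],[0,0,0],[0,0,0],[0,0,0]],"jaw":[0,0,0,0,0,0,0,0,0]}'
python3 - <<'E'
from fit import *
v=np.array([.5779,-.3155,.0531]);B0=Rb(45.84);
im,d,c=cap('wrist');t,R0,s=tool();p=(t-v)@B0*1e3;print(p,B0.T@s['contact_force'],s['width'])
L=((cloud(c,d)-v)@B0)*1e3
k=((L>[-20,50,200])&(L<[80,65,275])).all(1);print(k.sum(),np.percentile(L[k],[2,50,98],axis=0).round(1))
E
```

```text
time: 14.72
eef_pos: [0.4881, -0.3547, 0.289]
eef_rot: [152.2, -0.1, 135.8]
contact_force: [2.9, -6.0, -0.2]
width: 0.149
[ 30.91011961  37.1006307  250.89469306] [-2.95138177 -6.99472212  0.66752239] 0.14668607180938695
926 [[ 21.7  50.3 257.6]
 [ 28.2  57.1 266.3]
 [ 34.8  61.  268.7]]
```

```bash
python3 -m handwheel '{"xyz":[[0,-17,3],[0,-33,9],[0,-49,16],[0,-64,24],[0,-78,34],[0,-91,46],[0,-103,58],[0,-113,72],[0,-122,87],[0,-122,87]],"dr":[[0,0,0],[0,0,0],[0,0,0],[0,0,0],[0,0,0],[0,0,0],[0,0,0],[0,0,0],[0,0,0],[0,0,0]],"jaw":[0,0,0,0,0,0,0,0,0,0]}'
python3 - <<'E'
from fit import *
v=np.array([.5779,-.3155,.0531]);B0=Rb(45.84);
im,d,c=cap('wrist');t,R0,s=tool();p=(t-v)@B0*1e3;print(p,B0.T@s['contact_force'],s['width'])
L=((cloud(c,d)-v)@B0)*1e3
k=((L>[-130,50,140])&(L<[-40,65,230])).all(1);print(k.sum(),np.percentile(L[k],[2,50,98],axis=0).round(1) if k.any() else '')
k=((L>[-45,-25,70])&(L<[50,30,86])).all(1);print(k.sum(),np.percentile(L[k],[2,50,98],axis=0).round(1) if k.any() else '')
E
```

```text
time: 16.02
eef_pos: [0.4423, -0.4009, 0.1545]
eef_rot: [152.0, -0.2, 135.8]
contact_force: [7.3, -2.8, -2.5]
width: 0.151
[-89.74278689  37.76399543 163.00082049] [ 0.11145698 -6.81501482 -4.91358415] 0.14829134382526843
4914 [[-128.8   50.   168.8]
 [ -91.    50.6  214.2]
 [ -47.4   60.   229.7]]
5979 [[-42.4 -21.7  71.5]
 [ -8.2   8.3  80.9]
 [ 37.6  28.2  84.3]]
```

```bash
python3 -m handwheel '{"xyz":[[0,-8,15],[0,-14,31],[0,-18,48],[0,-20,58],[0,-21,66],[0,-21,72],[0,-21,77],[0,-21,80],[0,-21,80]],"dr":[[0,0,0],[0,0,0],[0,0,0],[0,0,0],[0,0,0],[0,0,0],[0,0,0],[0,0,0],[0,0,0]],"jaw":[0,0,0,0,0,0,0,0,0]}' 40
python3 - <<'E'
from fit import *
v=np.array([.5779,-.3155,.0531]);B0=Rb(45.84);
im,d,c=cap('wrist');t,R0,s=tool();p=(t-v)@B0*1e3;print(p,B0.T@s['contact_force'],s['width'])
E
```

```text
time: 17.2
eef_pos: [0.4566, -0.3877, 0.0795]
eef_rot: [151.9, 0.1, 135.9]
contact_force: [-6.8, -0.1, 38.4]
width: 0.142
[-107.92464209   36.67928283   87.34125642] [15.1169702   4.41961334 36.258118  ] 0.14296182113700143
```

```bash
python3 - <<'E'
from fit import *
v=np.array([.5779,-.3155,.0531]);B0=Rb(45.84);
im,d,c=cap('wrist');save('w7.png',im);L=((cloud(c,d)-v)@B0)*1e3
for a in(-100,-40,-30,0,30,45):
    k=((L>[a,-9,88])&(L<[a+15,9,120])).all(1);print('arm',a,k.sum(),np.percentile(L[k],[2,50,98],axis=0).round(1).tolist() if k.any() else '')
k=((L>[-125,50,80])&(L<[-95,62,112])).all(1);print('bar+',k.sum(),np.percentile(L[k],[2,50,98],axis=0).round(1).tolist() if k.any() else '')
k=((L>[-125,-62,80])&(L<[-95,-15,112])).all(1);print('bar-',k.sum(),np.percentile(L[k],[2,50,98],axis=0).round(1).tolist() if k.any() else '')
k=((L>[-45,-29,70])&(L<[50,29,88])).all(1);print('top',k.sum(),np.percentile(L[k],[2,50,98],axis=0).round(1).tolist() if k.any() else '')
E
```

```text
arm -100 20 [[-100.0, -8.3, 97.2], [-99.8, -4.1, 98.1], [-99.3, 2.1, 98.8]]
arm -40 127 [[-34.1, 3.3, 95.3], [-28.4, 7.2, 98.1], [-25.1, 8.9, 99.1]]
arm -30 425 [[-29.4, -2.4, 96.6], [-20.8, 5.1, 98.1], [-15.2, 8.9, 99.2]]
arm 0 695 [[0.2, -8.1, 97.1], [7.4, 2.8, 98.4], [14.7, 8.8, 103.8]]
arm 30 0 
arm 45 0 
bar+ 833 [[-116.9, 50.3, 89.0], [-110.0, 56.9, 97.4], [-103.6, 60.5, 99.8]]
bar- 0 
top 5725 [[-39.6, -25.9, 71.0], [-4.2, 21.2, 80.9], [32.1, 28.4, 84.6]]
```

View pics/w7.png

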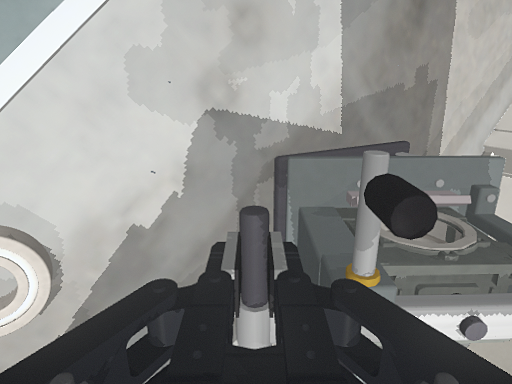

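Arm top reads z=98.2 along its length and bar top 99.6 mm, i.e. q≈0: the arm is fully down. The picture shows the bar in the jaws at (255,260) and the knob at (400,205). Now release and retreat square to the bed.

```bash
python3 -m handwheel '{"xyz":[[0,0,-3],[0,0,-3],[0,0,-3],[0,0,-3],[0,0,-3],[0,0,-30],[0,0,-80],[0,0,-130],[0,0,-130]],"dr":[[0,0,0],[0,0,0],[0,0,0],[0,0,0],[0,0,0],[0,0,0],[0,0,0],[0,0,0],[0,0,0]],"jaw":[0,0.3,0.3,0.3,0.3,0.3,0.3,0.3,0.3]}'
python3 - <<'E'
from fit import *
v=np.array([.5779,-.3155,.0531]);B0=Rb(45.84);
im,d,c=cap('wrist');L=((cloud(c,d)-v)@B0)*1e3;t,R0,s=tool();print((t-v)@B0*1e3,B0.T@s['contact_force'],s['width'])
k=((L>[-125,15,80])&(L<[-95,62,112])).all(1);print('bar+',k.sum(),np.percentile(L[k],[2,50,98],axis=0).round(1).tolist() if k.any() else '')
k=((L>[-90,50,122])&(L<[-35,110,150])).all(1);print('knob',k.sum(),np.percentile(L[k],[2,50,98],axis=0).round(1).tolist() if k.any() else '')
for y in(115,): rel(v+B0@[-.062,y/1e3,.20],sq(B0,False,1)); rel(v+B0@[-.062,y/1e3,.125],sq(B0,False,1))
E
```

```text
time: 18.42
eef_pos: [0.4136, -0.4338, 0.1941]
eef_rot: [152.2, 0.2, 135.8]
contact_force: [-0.3, -0.9, -0.7]
width: 0.301
[-109.83856885   36.78423023  215.76791471] [0.39215704 0.83326659 0.37455825] 0.2984083704196817
bar+ 845 [[-116.5, 16.0, 92.6], [-110.4, 39.2, 98.6], [-103.4, 59.9, 100.6]]
knob 508 [[-70.1, 70.0, 123.7], [-64.0, 77.8, 141.3], [-56.1, 84.2, 143.1]]
xyz [78.2, 47.9, 15.6] dr [-0.1, 0.05, 0.02] rows>= 1.5
xyz [78.3, 48.0, 90.6] dr [-0.1, 0.05, 0.02] rows>= 2.1
```

```bash
python3 -m handwheel '{"xyz":[[40,24,0],[78,48,10],[78,48,50],[78,48,80],[78,48,91],[78,48,91],[78,48,91]],"dr":[[0,0,0],[0,0,0],[0,0,0],[0,0,0],[0,0,0],[0,0,0],[0,0,0]],"jaw":[0,0,0,0,0,0,0]}' 30
python3 -m handwheel '{"xyz":[[-8,0,0],[-16,0,0],[-22,0,0],[-28,0,0],[-34,0,0],[-40,0,0],[-44,0,0],[-47,0,0],[-47,0,0]],"dr":[[0,0,0],[0,0,0],[0,0,0],[0,0,0],[0,0,0],[0,0,0],[0,0,0],[0,0,0],[0,0,0]],"jaw":[0,0,0,0,0,0,0,0,0]}'
python3 - <<'E'
from fit import *
v=np.array([.5779,-.3155,.0531]);B0=Rb(45.84);
im,d,c=cap('wrist');L=((cloud(c,d)-v)@B0)*1e3;t,R0,s=tool();print((t-v)@B0*1e3,B0.T@s['contact_force'],s['width'])
k=((L>[-90,30,130])&(L<[-35,110,150])).all(1);print('knob',k.sum(),np.percentile(L[k],[2,50,98],axis=0).round(1).tolist() if k.any() else '')
E
```

```text
time: 19.35
eef_pos: [0.4167, -0.3161, 0.1336]
eef_rot: [152.0, -0.1, 135.9]
contact_force: [0.0, 0.6, -0.2]
width: 0.005
time: 20.48
eef_pos: [0.4505, -0.3485, 0.1329]
eef_rot: [152.1, -0.1, 135.9]
contact_force: [-0.1, -0.8, 0.1]
width: 0.0
[-61.77744426  68.51933552 123.27135393] [ 0.76604686 -0.85108692 -0.59910817] 0.003861835249381911
knob 1345 [[-77.0, 75.0, 130.5], [-64.2, 76.5, 141.1], [-51.0, 80.1, 149.6]]
```

```bash
python3 -m handwheel '{"xyz":[[-2,0,0],[-4,0,0],[-6,0,0],[-7,0,0],[-7,0,0]],"dr":[[0,0,0],[0,0,0],[0,0,0],[0,0,0],[0,0,0]],"jaw":[0,0,0,0,0]}'
python3 - <<'E'
from fit import *
v=np.array([.5779,-.3155,.0531]);B0=Rb(45.84);
r.capture('wrist');t,R0,s=tool();print((t-v)@B0*1e3,B0.T@s['contact_force'])
E
```

```text
time: 21.15
eef_pos: [0.4554, -0.3532, 0.1329]
eef_rot: [152.0, -0.1, 135.9]
contact_force: [-1.1, 0.8, -0.7]
width: 0.003
[-61.6819631   61.61741263 123.28488318] [-0.17546029  0.82888119  0.44974735]
```

```bash
python3 -m handwheel '{"xyz":[[-1.5,0,0],[-3,0,0],[-4,0,0],[-4,0,0]],"dr":[[0,0,0],[0,0,0],[0,0,0],[0,0,0]],"jaw":[0,0,0,0]}'
python3 - <<'E'
from fit import *
v=np.array([.5779,-.3155,.0531]);B0=Rb(45.84);
r.capture('wrist');t,R0,s=tool();print((t-v)@B0*1e3,B0.T@s['contact_force'])
E
```

```text
time: 21.7
eef_pos: [0.4562, -0.3534, 0.1327]
eef_rot: [152.0, -0.4, 136.1]
contact_force: [-12.1, 7.4, 7.2]
width: 0.0
[-61.51545017  60.87692136 122.87575409] [-0.38948929 13.24843129  7.55254558]
```

```bash
python3 -m handwheel '{"xyz":[[10,0,0],[40,0,0],[50,0,-40],[50,0,-90],[50,0,-120],[50,0,-120]],"dr":[[0,0,0],[0,0,0],[0,0,0],[0,0,0],[0,0,0],[0,0,0]],"jaw":[0,0,0,0,0,0]}'
python3 - <<'E'
from fit import *
v=np.array([.5779,-.3155,.0531]);B0=Rb(45.84);
im,d,c=cap('wrist');save('w8.png',im);L=((cloud(c,d)-v)@B0)*1e3;t,R0,s=tool();print((t-v)@B0*1e3,s['contact_force'])
def S(n,lo,hi):
    k=((L>lo)&(L<hi)).all(1);print(n,k.sum(),np.percentile(L[k],[2,50,98],axis=0).round(1).tolist() if k.any() else '')
S('knob',[-90,30,135],[-35,110,150]);S('bar',[-125,15,85],[-95,62,112]);S('arm',[-40,-9,90],[30,9,120]);S('htop',[-46,-30,70],[50,30,88])
cams=[im]
im,d,c=cap('top');p0=np.load('/tmp/top.npz')['im']
save('t2.png',cv2.resize(im[110:290,140:410],(800,533),interpolation=cv2.INTER_CUBIC))
E
```

```text
time: 22.5
eef_pos: [0.3837, -0.3634, 0.2412]
eef_rot: [152.1, 0.2, 135.8]
contact_force: [-0.0, 0.1, -0.8]
width: -0.002
[-61.63812644 106.96653557 243.99499985] [-0.12676513  0.39543514 -0.32125874]
knob 0 
bar 603 [[-116.5, 16.1, 91.2], [-109.4, 40.3, 98.6], [-103.6, 60.0, 100.7]]
arm 838 [[-27.6, -8.6, 96.8], [0.4, 1.2, 98.4], [28.9, 8.7, 103.8]]
htop 1672 [[-38.5, -24.9, 70.9], [-0.2, 20.5, 80.8], [39.4, 28.7, 84.9]]
```

View pics/w8.png

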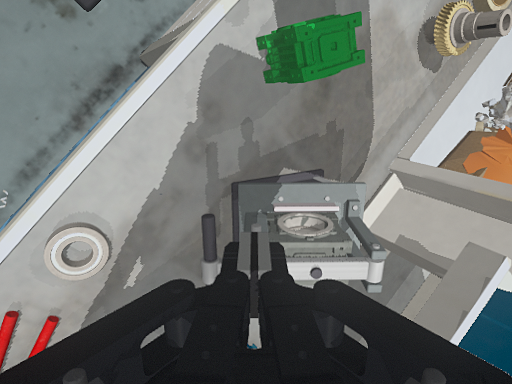

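View pics/t2.png

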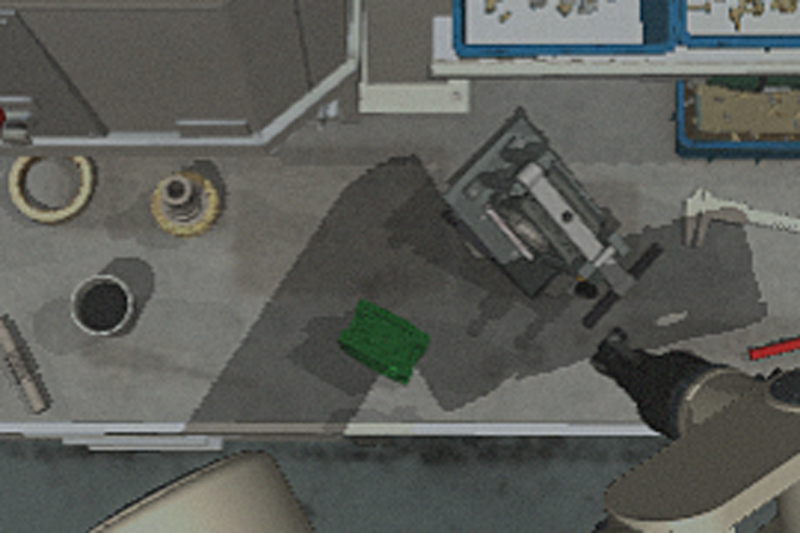

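The wrist view shows the housing under the lowered arm. The top view shows the bar at (623,285) and the knob now next to the arm at (587,288). The other things have not moved. One check of the knob, then I hand in.

```bash
python3 - <<'E'
from fit import *
v=np.array([.5779,-.3155,.0531]);B0=Rb(45.84)
im,d,c=cap('top');L=((cloud(c,d)-v)@B0)*1e3
k=((L>[-85,25,120])&(L<[-40,100,155])).all(1);print('knob',k.sum(),np.percentile(L[k],[2,50,98],axis=0).round(1).tolist() if k.any() else '')
print(proj(c,[v+B0@[-.062,y,.142] for y in(.044,.050,.078)]).round(0))
n=(im[200:215,328:350].sum(2)<110);vv,uu=np.nonzero(n);print(uu.mean()+328 if len(uu) else 0,vv.mean()+200 if len(uu) else 0,len(uu))
E
```

```text
knob 33 [[-68.5, 33.9, 121.8], [-58.5, 43.4, 139.6], [-51.6, 50.4, 146.5]]
[[339. 209.]
 [338. 210.]
 [332. 216.]]
338.4864864864865 207.8108108108108 37
```

Knob at y≈43.4 (44 = home), so the bolt is fully across.

```bash
python3 - <<'E'
from station import r
print(r.finish_job())
E
```

```text
the job is handed in; nothing more can be done
None
```

The job is done and handed in after about 23 s: the housing is on the bed, the clamp arm is down over it, and the bolt is across.

- **Housing:** I picked the grey housing, not the green look-alike, and set it between the rails, pressing with about 20 N. After release its top was level to within 0.4° and about 84 mm above the bed.
- **Clamp arm:** I swung it down by its bar. It rests at the stop: arm top at 98.4 mm (98.5 expected) and bar top at about 100 mm (99.5 expected). The push at the stop peaked near 36 N through the fingers, and the bar slipped about 5 mm in the pads.
- **Bolt:** I pushed it until it met the end stop at 13 N. The top camera puts the knob at y = 43.4 mm (44 is home). The last wrist view gave no knob reading because the gripper was in the way.
- **Other things:** The last top view shows the other bench items in view unmoved, and the robot was touching nothing. The bearing was hidden there, but the last wrist view shows it lying flat on the bench.

One disagreement came up along the way. My first fit of the bed was about 8 mm too high; I corrected it from the plane of the bed and the rail positions before placing anything.

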